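Wedge the dovetailed lid shut on a medicine case

TASK

Close the wooden medicine case on the dispensary counter with its own lid, the wedge-shaped one: lay the lid on the case's open sill, narrow end first, and slide it along between the dovetailed rails until it wedges tight. Leave it there and let go; the rectangular lid belongs to another case and stays where it is.

Things in the scene. Friction and masses are not known exactly. Their poses are not given: they have to be found in the camera images.
- lid_grip (a point): Centre of the right lid's grip: an upright block on mid-lid, 16 mm thick along the lid (x), 60 wide (y), 44 high; this point is 22 mm above the plate's top, 36 above its underside. The lid: loose brown wood, 130 mm long, 14 thick, under 0.3 kg, wedge-shaped from above: underside 128 mm wide, 82 at the narrow end (+x, goes in first). Sides bevelled, top 4 mm narrower a side. z up.
- case: Pale waxed wooden case fixed on the counter, 200 mm long (x), 160 wide. Origin: centre of its underside. +x: the way the lid slides home. Flat deck 50 mm up: bare open sill at x -100 to -40, then from x -40 to +95 two rails 14 mm high along the sides, undercut like the lid's bevel; way between them 128 mm wide at x -40, 82 at x +90, at deck level. Open compartment (50 mm wide) between; no end stop.
- home (a point): Fixed on the case, 25 mm ahead of its middle, 86 mm up; axes as the case. The lid's grip centre is here, axes alike, when it wedges (wide end flush with the rail ends). From 100 mm short of it (-x), where the lid can be set down from above with 14 mm spare a side, it slides freely; it centres itself if held loosely or pushed from behind. A last push of 15 N wedges it; it then stays tight.
- plain_lid_grip (a point): Centre of the grip of the other lid, not to be used: a loose rectangular plate of the same wood, 130 by 100 mm, 14 mm thick, square sides, the same grip, point and axes. One lid lies left of the case and one right, flat on the counter; which is which varies.

How it is judged:
On the way:
1. the lid, at home in the way, is pressed tight between the rails (over 6 N between lid and case) (x of lid_grip in the frame of home between -0.01 and 0.015 m and z of lid_grip in the frame of home between -0.005 and 0.005 m and contact force between lid and case above 6 N), for 0.05 s.
At the end, for the whole second after the job is handed in: The wedge-shaped lid lies flat and straight between the rails, its grip centre at home (10 mm short to 15 mm past along the way, 10 mm sideways, 5 mm in height, 6 degrees), at rest and let go of, after it was pressed tight; the rectangular lid has moved less than 20 mm (x of lid_grip in the frame of home between -0.01 and 0.015 m and y of lid_grip in the frame of home between -0.01 and 0.01 m and z of lid_grip in the frame of home between -0.005 and 0.005 m and angle between the x axis of lid_grip and the x axis of home, either way round below 0.1 rad and linear speed of lid below 0.01 m/s and distance of plain_lid_grip from where it was at the start of the episode below 0.02 m); the robot touches nothing.
It also fails if it takes over 38 s, if anything falls off the work surface, if the arm or the gripper's body presses on something with over 40 N, if the wrist force passes 120 N, or if a joint passes its speed limit or range.

ROBOT

A 7-joint arm with a two-finger parallel gripper is mounted at the origin on the work surface. World frame = base frame: x ahead of the robot, y to its left, z up, the work surface at z = 0. Lengths are in m, angles in rad, forces in N, time in s.
With the tool pointing down it reaches from about 0.4 to 0.85 m from the base axis. Payload 10.4 kg.
Tool frame: the origin (TCP) lies at the very end of the fingers, on their centre line; the grasp point (between the pads) lies 19 mm behind it (manip.grip_depth is the distance from the TCP to the grasp point, in m); z points along the fingers, x is the direction in which the jaws open and shut, and the axes are right-handed (so a half turn about z gives the same grasp; the last joint's range is limited). The gripper opens to 85 mm and grips with 20 to 120 N. Pads are 22 mm wide; open, the fingers measure 114 mm over their backs; the gripper's body (76 mm by 85 mm) begins 54 mm behind the grasp point. The pads swing forward as they close: fully open they stand 13 mm farther back than shut.
Start: joints at [1.232, 0.332, -0.065, 1.46, 0.022, 1.35, -0.088], TCP at [0.194, -0.594, 0.231] pointing down, gripper open.
Joint ranges: [-2.6, 2.6], [-0.5, 2.12], [-1.47, 1.34], [0.16, 2.42], [-1.27, 4.41], [0.06, 2.06], [-2.6, 2.6]. Speed limits (rad/s): [2.22, 2.22, 2.79, 2.79, 3.14, 3.14, 3.14].

INTERFACE

Orientations are given as a unit quaternion [x, y, z, w].
In Python, from workcell import manip, cams gives the robot as it stands. The module is installed in compiled form; this text tells all that it offers.
- The arm moves only by the tool move_arm, never from a script. Its arguments are lists of equal length, an entry for each row: "claw": the opening, from 0 (shut) to 1 (fully open); "dp": the shift along the tool's x, y, z as a fraction of full scale, a list of three; "turn": the turn, a rotation vector about the tool's x, y, z as a fraction of full scale, a list of three. A call has 1 to 8 rows; each row shifts and turns the commanded pose from where the row before left it, along the tool's axes as they then stand; what a row does not reach is not made up. Full scale, the value 1, is 200 mm for a shift and 45 degrees for a turn. A row lasts 1/12 s, in which the tool goes at most 41.7 mm and 7.16 degrees, less where a joint would pass 70% of its speed; a pose out of reach is approached as far as the arm can. A call with a number of a shift or a turn outside -1 to 1 is refused whole. A call with a gripper value outside its range is refused whole. The fingers move at their own pace and stop on an object; "grip_force" is the grip in N (left out, the last holds). Time passes only in rows, so rows that do not move let the fingers close. It gives the time, the measured TCP pose, the force and the opening at its end, in the units of the state.
- manip.get_obs(): the state, without advancing time (a new reading comes with each control period).
- cams.camera(name): name is "scene" or "top" or "wrist"; returns the picture (480x640x3 uint8, red, green, blue); there is no depth.
- cams.camera_info(name): a dict with "fx", "fy", "cx", "cy" (pixels), "pose" (4x4, takes a point from camera to world coordinates); the wrist camera has in their place "tool_from_camera" (4x4, takes a point from camera to tool coordinates, whose origin is the TCP and whose axes are the tool frame's). Camera axes: x right, y down, z forward; pixel columns grow to the right and rows downward; lengths in m; the calibration is good to about 2 mm. A picture is of the moment at which its call begins: read the wrist's pose just before it. camera_info takes no time and is no camera call.
- manip.hand_in(): hands the job in, once; it reports no verdict.
The state is a dict: "clock": time; "joint_pos": joint angles; "joint_velocities": joint speeds; "tau": joint torques, N m; "position": TCP position; "ee_rot": TCP orientation; "ft_force": force on the tool from outside, world axes, zero at the start; "torque": the same for the moment, N m; "grip_width": opening from 0.0 (shut) to 1.0 (fully open).
Only numpy, scipy, OpenCV 4.12 (cv2) and the standard library are available. Lean on these libraries where they do the work, as an engineer would, in place of code of your own. Each camera call takes 0.05 s, during which the arm holds its last target.

## Working session

There is one attempt and no reset: what is moved stays moved. The work goes in short steps, Python scripts to look and compute and a tool call to move; the robot and the scene stay as the last step left them, time stands still between calls to the robot, and variables do not carry over. Pictures are saved under pics/ and viewed, and the job is handed in when it is done.

Besides the shell and the picture viewer there is one more tool, called after "Call:" as a command line: name --argument value ..., lists and objects as JSON in quotes. move_arm: Moves the arm, as the interface text tells. Shift numbers are shares of 200 mm and turn numbers shares of 45 degrees, none past 1 either way. Its arguments: {"type":"object","properties":{"claw":{"type":"array","items":{"type":"number"}},"dp":{"type":"array","items":{"type":"array","items":{"type":"number"}}},"turn":{"type":"array","items":{"type":"array","items":{"type":"number"}}},"grip_force":{"type":"number"}},"required":["claw","dp","turn"]}

```bash
mkdir -p pics
python3 - <<'E'
from workcell import manip, cams
import cv2
o=manip.get_obs(); print(o)
for n in ("scene","top"):
    cv2.imwrite(f"pics/{n}0.png",cams.camera(n)[:,:,::-1]); print(n,cams.camera_info(n))
print(cams.camera_info("wrist"))
E
```

```text
{'clock': 0.0, 'joint_pos': array([ 1.23241203,  0.33290452, -0.06472188,  1.46093442,  0.02161261,
        1.34994762, -0.08845855]), 'joint_velocities': array([-0.00134946,  0.0012277 ,  0.00109222,  0.00058133,  0.00217676,
        0.00085217,  0.00046691]), 'tau': array([ 5.16677865e-04, -6.25446582e+01,  4.91512008e-02, -3.91594291e+01,
        1.61214540e-02,  1.00448666e-02,  7.21858123e-05]), 'position': array([ 0.19398217, -0.59372418,  0.23049892]), 'ee_rot': array([ 8.09519258e-01, -5.87092847e-01, -6.27642747e-04, -4.08437954e-04]), 'ft_force': array([ 0.50676798,  0.53058195, -0.15468919]), 'torque': array([-0.0260093 ,  0.03557837, -0.01174584]), 'grip_width': 1.0025280587655454}
scene {'fx': 434.9962783899588, 'fy': 434.9962783899588, 'cx': 316.71589380903697, 'cy': 246.68854608643576, 'pose': array([[ 0.54761903,  0.61202756, -0.57055733,  0.96560554],
       [ 0.83672458, -0.40244492,  0.37138937, -0.29521859],
       [-0.00231737, -0.68077923, -0.732485  ,  0.67351102],
       [ 0.        ,  0.        ,  0.        ,  1.        ]])}
top {'fx': 457.640176531125, 'fy': 457.640176531125, 'cx': 313.9958686073501, 'cy': 237.1541149706324, 'pose': array([[ 0.02726861, -0.98463812,  0.17246506,  0.386462  ],
       [-0.99872278, -0.03417666, -0.03721254,  0.02121108],
       [ 0.04253517, -0.17123005, -0.98431247,  0.84273115],
       [ 0.        ,  0.        ,  0.        ,  1.        ]])}
{'fx': 372.95201494281594, 'fy': 372.95201494281594, 'cx': 318.3689686359513, 'cy': 239.3162721796049, 'tool_from_camera': array([[ 9.99999475e-01, -5.41057494e-04,  8.70278412e-04,
         3.26596546e-04],
       [ 2.68510780e-04,  9.57926204e-01,  2.87014487e-01,
        -7.42203243e-02],
       [-9.88953834e-04, -2.87014102e-01,  9.57925846e-01,
        -1.42855613e-01],
       [ 0.00000000e+00,  0.00000000e+00,  0.00000000e+00,
         1.00000000e+00]])}
```

View pics/scene0.png

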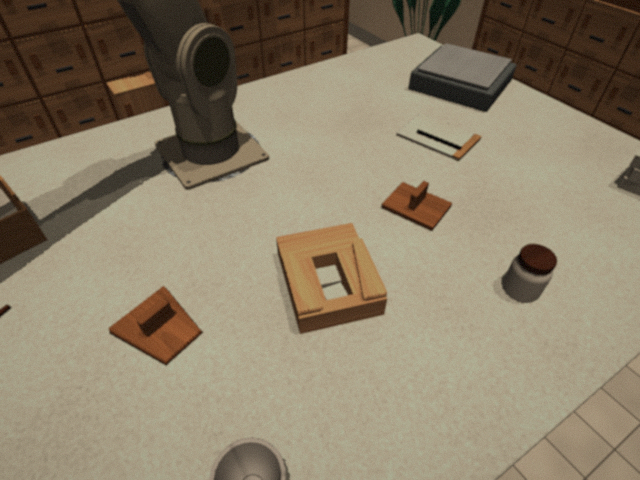

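View pics/top0.png

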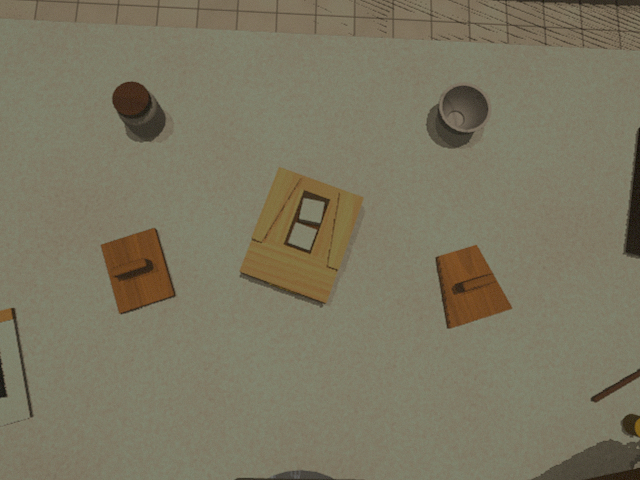

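The wedge lid is at about (475,287) in the top view, right of the case at (302,235). The plain lid is at (138,270) on the left. Next I'll enlarge crops of the wedge lid and the case.

Run:
```python
import cv2
t=cv2.imread("pics/top0.png")
a=cv2.resize(t[235:335,425:525],None,fx=6,fy=6,interpolation=cv2.INTER_CUBIC); a=cv2.convertScaleAbs(a,alpha=1.6)
b=cv2.resize(t[160:310,230:375],None,fx=4,fy=4,interpolation=cv2.INTER_CUBIC); b=cv2.convertScaleAbs(b,alpha=1.3)
cv2.imwrite("pics/lid.png",a);cv2.imwrite("pics/case.png",b)
```

```text
(no output)
```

View pics/lid.png

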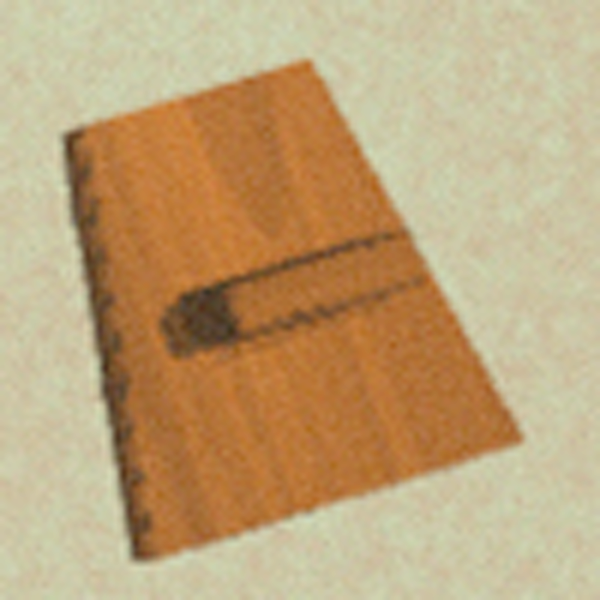

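View pics/case.png

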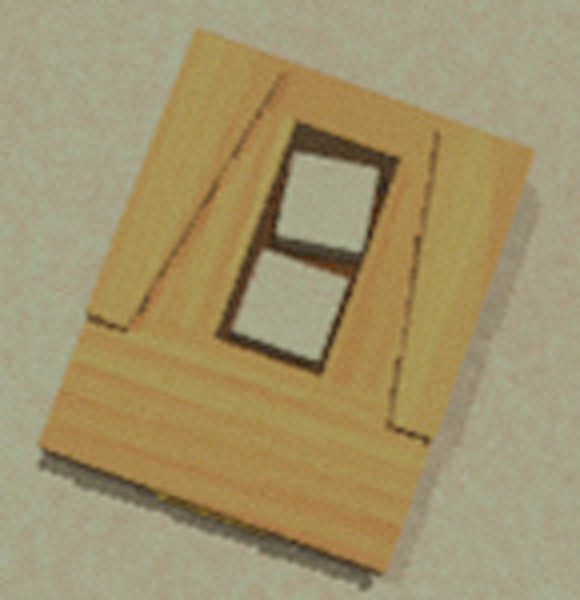

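```bash
cat > h.py <<'E'
import numpy as np, cv2
from scipy.optimize import least_squares
def proj(ci,P):
    T=np.linalg.inv(ci["pose"]); p=P@T[:3,:3].T+T[:3,3]
    return np.c_[ci["fx"]*p[:,0]/p[:,2]+ci["cx"],ci["fy"]*p[:,1]/p[:,2]+ci["cy"]]
def place(q,P):
    c,s=np.cos(q[2]),np.sin(q[2]); return np.c_[q[0]+c*P[:,0]-s*P[:,1],q[1]+s*P[:,0]+c*P[:,1],P[:,2]]
def fit(ci,P,uv,q0):
    r=least_squares(lambda q:(proj(ci,place(q,P))-uv).ravel(),q0,loss='soft_l1'); return r.x,proj(ci,place(r.x,P))-uv
def uncrop(a,x0,y0,f): return (np.array(a,float)+.5)/f-.5+[x0,y0]
LID=np.array([[65,-37,14],[-65,-60,14],[65,41,0],[-65,64,0],[65,37,14],[-65,60,14]])/1e3
CASE=np.array([[-100,80,50],[-100,-80,50],[-40,60,64],[-40,-60,64],[95,36.1,64],[95,-36.1,64],[-40,80,64],[-40,-80,64],[95,80,64],[95,-80,64]])/1e3
def box(cx,cy,hx,hy,z0,z1):
    return np.array([[cx+i*hx,cy+j*hy,z] for z in(z0,z1) for i,j in((1,1),(1,-1),(-1,-1),(-1,1))])
GRIP=box(0,0,.008,.03,.014,.058)
E
python3 - <<'E'
from h import *; from workcell import cams
ci=cams.camera_info("top")
uvl=uncrop([(312,60),(522,438),(65,135),(137,560),(85,127),(148,556)],425,235,6)
uvc=uncrop([(40,450),(385,573),(128,328),(390,427),(287,72),(437,132),(88,316),(430,440),(197,28),(533,150)],230,160,4)
ql,rl=fit(ci,LID,uvl,[.3,-.35,.2]); qc,rc=fit(ci,CASE,uvc,[.4,.05,-.3])
np.set_printoptions(precision=4,suppress=True)
print(ql,np.degrees(ql[2]));print(rl);print(qc,np.degrees(qc[2]));print(rc)
np.save("q.npy",[ql,qc])
for n in("top","scene"):
    ci=cams.camera_info(n); im=cv2.resize(cv2.imread(f"pics/{n}0.png"),None,fx=3,fy=3,interpolation=cv2.INTER_CUBIC)
    for q,P in((ql,LID),(ql,GRIP),(qc,CASE)):
        for u in proj(ci,place(q,P)): cv2.circle(im,tuple(np.int32((u+.5)*3)),3,(0,255,0),-1)
    L,C=[proj(ci,np.r_[q[:2],.03][None])[0]*3 for q in(ql,qc)]
    f=lambda c:im[int(c[1])-230:int(c[1])+230,max(0,int(c[0])-220):int(c[0])+180]
    a,b=f(L),f(C); cv2.imwrite(f"pics/ov_{n}.png",np.hstack([a,b]))
E
```

```text
[ 0.4555 -0.2979  0.3177] 18.203367634831572
[[-0.4126 -0.3785]
 [ 0.4834  0.7095]
 [-0.6043 -0.2323]
 [-1.1646  0.0928]
 [ 0.3722 -0.4783]
 [ 1.6124  0.2971]]
[ 0.5303  0.0123 -0.3158] -18.093166244636503
[[-0.8544 -0.2766]
 [ 0.2183  0.5977]
 [-0.1487  0.5903]
 [ 0.1478 -0.4366]
 [-0.0018 -1.6482]
 [ 0.9681 -2.9089]
 [-1.0793 -0.3508]
 [ 1.1496  0.2801]
 [-0.8318  1.0196]
 [ 0.4203  0.9669]]
```

```bash
ls pics
```

```text
case.png
lid.png
ov_scene.png
ov_top.png
scene0.png
top0.png
```

View pics/ov_top.png

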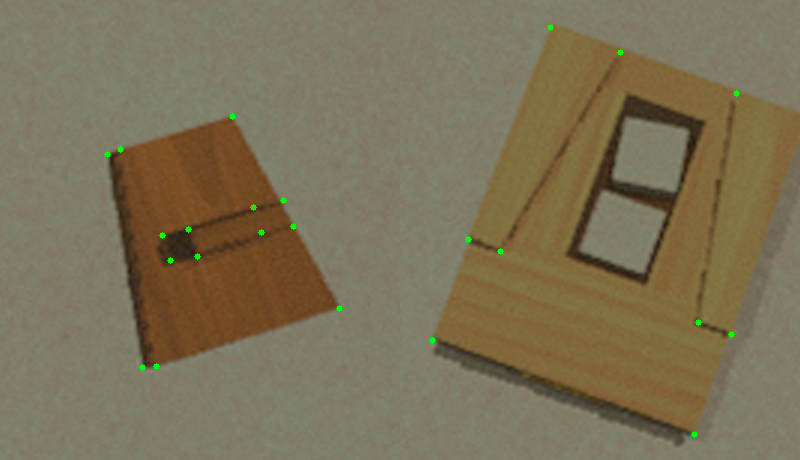

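View pics/ov_scene.png

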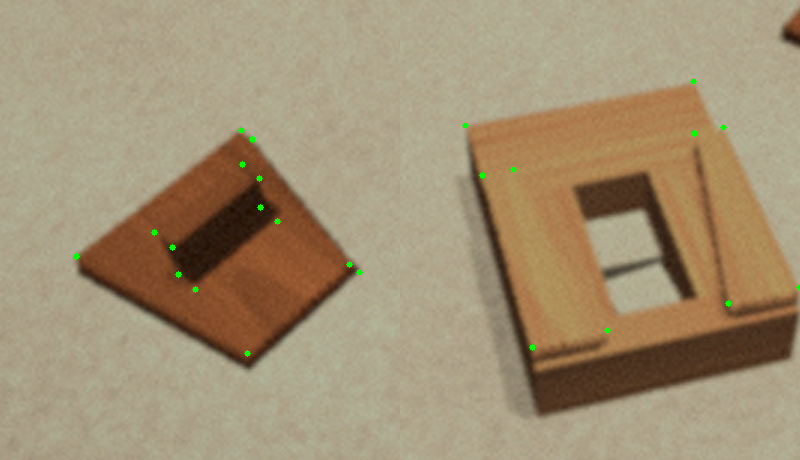

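The top-view fit leaves residuals of about 1 px. It gives the lid at (0.456, -0.298) with yaw 18.2°, and the case at (0.530, 0.012) with yaw -18.1°. The scene view agrees within a few mm. I'll turn the tool first.

Call:
move_arm --claw '[1, 1, 1, 1, 1, 1, 1, 1]' --dp '[[0, 0, 0], [0, 0, 0], [0, 0, 0], [0, 0, 0], [0, 0, 0], [0, 0, 0], [0, 0, 0], [0, 0, 0]]' --turn '[[0, 0, -0.15], [0, 0, -0.15], [0, 0, -0.15], [0, 0, -0.15], [0, 0, -0.15], [0, 0, -0.15], [0, 0, -0.15], [0, 0, -0.15]]' --grip_force 50

```text
clock: 0.77
position: [0.194, -0.5939, 0.2308]
ee_rot: [0.988, -0.153, -0.0, -0.0]
ft_force: [0.3, -0.3, -0.3]
grip_width: 1.002
```

Call:
move_arm --claw '[1, 1, 1, 1, 1, 1, 1]' --dp '[[0, 0, 0], [0, 0, 0], [0, 0, 0], [0, 0, 0], [0, 0, 0], [0, 0, 0], [0, 0, 0]]' --turn '[[0, 0, -0.15], [0, 0, -0.15], [0, 0, -0.15], [0, 0, -0.15], [0, 0, -0.15], [0, 0, -0.05], [0, 0, 0]]'

```text
clock: 1.35
position: [0.194, -0.5939, 0.2308]
ee_rot: [0.987, 0.158, -0.0, -0.0]
ft_force: [-0.2, 0.7, -0.5]
grip_width: 1.002
```

```bash
cat >> h.py <<'E'
from scipy.spatial.transform import Rotation as Ro
def go(o,target,yaw):
    R=Ro.from_quat(o["ee_rot"]); d=R.inv().apply(np.array(target)-o["position"])/.2
    x=R.as_matrix()[:,0]; cy=np.degrees(np.arctan2(x[1],x[0]))
    Rt=Ro.from_euler('z',yaw)*Ro.from_euler('x',np.pi)
    rv=(R.inv()*Rt).as_rotvec(degrees=True)/45
    print("clock %.2f pos"%o["clock"],o["position"].round(4),"yaw %.2f"%cy,"dp",d.round(4),"turn",rv.round(4),"F",o["ft_force"].round(1),"w %.3f"%o["grip_width"])
E
python3 - <<'E'
from h import *; from workcell import manip
ql,qc=np.load("q.npy"); go(manip.get_obs(),[ql[0],ql[1],.16],ql[2])
E
```

```text
clock 1.35 pos [ 0.194  -0.5939  0.2308] yaw 18.20 dp [ 1.7045 -0.9973  0.3552] turn [-0.001  -0.0001 -0.0001] F [-0.2  0.7 -0.5] w 1.002
```

Call:
move_arm --claw '[1, 1, 1, 1, 1, 1, 1, 1]' --dp '[[0.14, -0.08, 0.03], [0.14, -0.08, 0.03], [0.14, -0.08, 0.03], [0.14, -0.08, 0.03], [0.14, -0.08, 0.03], [0.14, -0.08, 0.03], [0.14, -0.08, 0.03], [0.14, -0.08, 0.03]]' --turn '[[0, 0, 0], [0, 0, 0], [0, 0, 0], [0, 0, 0], [0, 0, 0], [0, 0, 0], [0, 0, 0], [0, 0, 0]]'

```text
clock: 2.02
position: [0.368, -0.4015, 0.183]
ee_rot: [0.988, 0.156, -0.0, 0.0]
ft_force: [0.5, 0.1, 0.3]
grip_width: 1.002
```

Call:
move_arm --claw '[1, 1, 1, 1, 1, 1]' --dp '[[0.14, -0.09, 0.03], [0.14, -0.09, 0.03], [0.14, -0.09, 0.03], [0.16, -0.09, 0.025], [0, 0, 0], [0, 0, 0]]' --turn '[[0, 0, 0], [0, 0, 0], [0, 0, 0], [0, 0, 0], [0, 0, 0], [0, 0, 0]]'

```text
clock: 2.52
position: [0.4564, -0.2962, 0.1599]
ee_rot: [0.987, 0.159, -0.0, -0.001]
ft_force: [-0.4, -1.0, 0.1]
grip_width: 1.0
```

Run:
```python
from h import *; from workcell import manip,cams
ql,qc=np.load("q.npy"); o=manip.get_obs(); im=cams.camera("wrist")[:,:,::-1]; go(o,[ql[0],ql[1],.023],ql[2])
ci=dict(cams.camera_info("wrist")); T=np.eye(4);T[:3,:3]=Ro.from_quat(o["ee_rot"]).as_matrix();T[:3,3]=o["position"]; ci["pose"]=T@ci["tool_from_camera"]
im=im.copy(); 
for P in(LID,GRIP):
    u=proj(ci,place(ql,P)); print(u.round(0).tolist())
    for v in u: cv2.circle(im,tuple(np.int32(v)),2,(0,255,0),-1)
cv2.imwrite("pics/w1.png",im)
```

```text
clock 2.52 pos [ 0.4564 -0.2962  0.1599] yaw 18.24 dp [-0.0068  0.0076  0.6847] turn [-0.0013 -0.0001  0.0009] F [-0.4 -1.   0.1] w 1.000
[[394.0, 268.0], [238.0, 293.0], [396.0, 171.0], [233.0, 141.0], [400.0, 178.0], [229.0, 147.0]]
[[326.0, 187.0], [325.0, 260.0], [306.0, 260.0], [305.0, 187.0], [327.0, 197.0], [326.0, 281.0], [304.0, 281.0], [303.0, 197.0]]
```

View pics/w1.png

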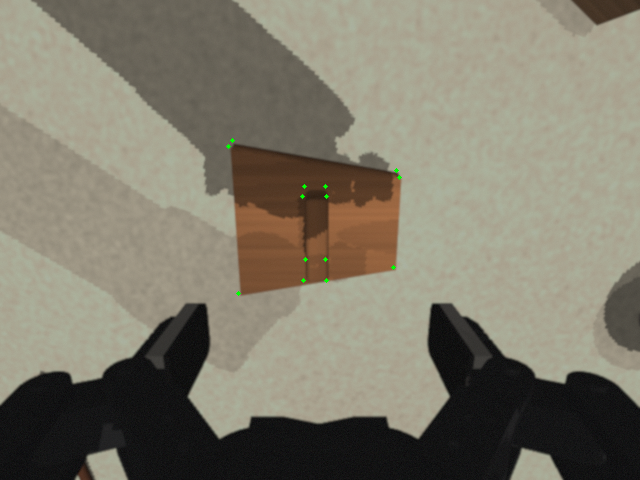

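The predicted lid corners sit on the real ones within about 2 px in the wrist view: plate (233,145) to (400,178), grip at x 304–327. I'll descend and grip.

Call:
move_arm --claw '[1, 1, 1, 1, 1, 1, 1, 1]' --dp '[[-0.007, 0.008, 0.12], [0, 0, 0.12], [0, 0, 0.12], [0, 0, 0.12], [0, 0, 0.1], [0, 0, 0.06], [0, 0, 0.045], [0, 0, 0]]' --turn '[[0, 0, 0], [0, 0, 0], [0, 0, 0], [0, 0, 0], [0, 0, 0], [0, 0, 0], [0, 0, 0], [0, 0, 0]]'

```text
clock: 3.23
position: [0.4532, -0.3008, 0.022]
ee_rot: [0.988, 0.156, -0.001, -0.001]
ft_force: [-0.3, 0.6, 0.4]
grip_width: 0.996
```

Call:
move_arm --claw '[0, 0, 0, 0, 0, 0, 0, 0]' --dp '[[0, 0, 0], [0, 0, 0], [0, 0, 0], [0, 0, 0], [0, 0, 0], [0, 0, 0], [0, 0, 0], [0, 0, 0]]' --turn '[[0, 0, 0], [0, 0, 0], [0, 0, 0], [0, 0, 0], [0, 0, 0], [0, 0, 0], [0, 0, 0], [0, 0, 0]]'

```text
clock: 3.9
position: [0.4546, -0.3005, 0.0238]
ee_rot: [0.988, 0.157, 0.0, 0.0]
ft_force: [-1.7, 0.8, 6.0]
grip_width: 0.181
```

Call:
move_arm --claw '[0, 0, 0, 0, 0, 0, 0, 0]' --dp '[[0, 0, -0.04], [0, 0, -0.1], [0, 0, -0.1], [0, 0, -0.1], [0, 0, -0.1], [0, 0, -0.1], [0, 0, -0.04], [0, 0, 0]]' --turn '[[0, 0, 0], [0, 0, 0], [0, 0, 0], [0, 0, 0], [0, 0, 0], [0, 0, 0], [0, 0, 0], [0, 0, 0]]'

```text
clock: 4.57
position: [0.4553, -0.3009, 0.1413]
ee_rot: [0.988, 0.157, 0.001, 0.001]
ft_force: [0.2, -0.4, -1.5]
grip_width: 0.179
```

Call:
move_arm --claw '[0, 0, 0, 0, 0, 0, 0, 0]' --dp '[[0, 0, 0], [0, 0, 0], [0, 0, 0], [0, 0, 0], [0, 0, 0], [0, 0, 0], [0, 0, 0], [0, 0, 0]]' --turn '[[0, 0, 0.1], [0, 0, 0.12], [0, 0, 0.12], [0, 0, 0.12], [0, 0, 0.12], [0, 0, 0.12], [0, 0, 0.107], [0, 0, 0]]'

```text
clock: 5.23
position: [0.4537, -0.2999, 0.1378]
ee_rot: [0.987, -0.16, -0.001, -0.0]
ft_force: [-0.2, 1.0, -2.6]
grip_width: 0.177
```

Run:
```python
from h import *; from workcell import manip,cams
ql,qc=np.load("q.npy"); c,s=np.cos(qc[2]),np.sin(qc[2])
print("home",qc[:2]+.025*np.array([c,s])); p=qc[:2]-.077*np.array([c,s]); print(p)
go(manip.get_obs(),[*p,.155],qc[2])
```

```text
home [0.5541108  0.00451216]
[0.45715442 0.03618959]
clock 5.23 pos [ 0.4537 -0.2999  0.1378] yaw -18.44 dp [-0.5154 -1.5996 -0.084 ] turn [-0.0007  0.0025 -0.0076] F [-0.2  1.  -2.6] w 0.177
```

Call:
move_arm --claw '[0, 0, 0, 0, 0, 0, 0, 0]' --dp '[[-0.03, -0.08, -0.007], [-0.04, -0.13, -0.007], [-0.045, -0.14, -0.007], [-0.045, -0.14, -0.007], [-0.045, -0.14, -0.007], [-0.045, -0.14, -0.007], [-0.045, -0.14, -0.007], [-0.045, -0.14, -0.007]]' --turn '[[0, 0, -0.008], [0, 0, 0], [0, 0, 0], [0, 0, 0], [0, 0, 0], [0, 0, 0], [0, 0, 0], [0, 0, 0]]'

```text
clock: 5.9
position: [0.4533, -0.0777, 0.1499]
ee_rot: [0.988, -0.153, -0.0, 0.0]
ft_force: [0.3, -0.2, -0.9]
grip_width: 0.178
```

Call:
move_arm --claw '[0, 0, 0, 0, 0, 0, 0]' --dp '[[-0.045, -0.14, -0.007], [-0.045, -0.14, -0.007], [-0.045, -0.14, -0.007], [-0.04, -0.13, -0.007], [0, 0, 0], [0, 0, 0], [0, 0, 0]]' --turn '[[0, 0, 0], [0, 0, 0], [0, 0, 0], [0, 0, 0], [0, 0, 0], [0, 0, 0], [0, 0, 0]]'

```text
clock: 6.48
position: [0.4541, 0.0355, 0.1555]
ee_rot: [0.988, -0.154, -0.0, 0.0]
ft_force: [0.9, 0.3, -0.7]
grip_width: 0.182
```

Run:
```python
from h import *; from workcell import manip,cams
ql,qc=np.load("q.npy"); c,s=np.cos(qc[2]),np.sin(qc[2])
p=qc[:2]-.077*np.array([c,s]); o=manip.get_obs(); im=cams.camera("wrist")[:,:,::-1].copy()
go(o,[*p,.073],qc[2])
cv2.imwrite("pics/w2raw.png",im)
ci=dict(cams.camera_info("wrist")); T=np.eye(4);T[:3,:3]=Ro.from_quat(o["ee_rot"]).as_matrix();T[:3,3]=o["position"]; ci["pose"]=T@ci["tool_from_camera"]
for v in proj(ci,place(qc,CASE)):
    print(v.round());cv2.circle(im,tuple(np.int32(v)),2,(0,255,0),-1)
cv2.imwrite("pics/w2.png",im)
cv2.imwrite("pics/t2.png",cams.camera("top")[:,:,::-1])
```

```text
clock 6.48 pos [0.4541 0.0355 0.1555] yaw -17.74 dp [ 0.0138 -0.0084  0.4127] turn [0.0009 0.0009 0.0078] F [ 0.9  0.3 -0.7] w 0.182
[285. 113.]
[289. 337.]
[382. 148.]
[373. 323.]
[594. 188.]
[571. 293.]
[384. 113.]
[371. 348.]
[610. 115.]
[559. 349.]
```

View pics/w2.png

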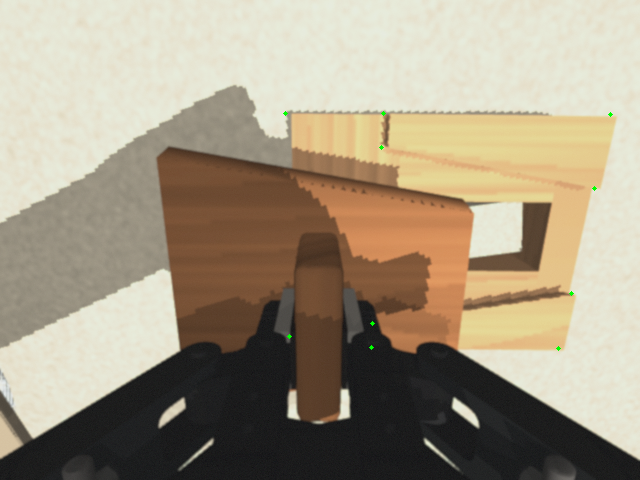

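View pics/t2.png

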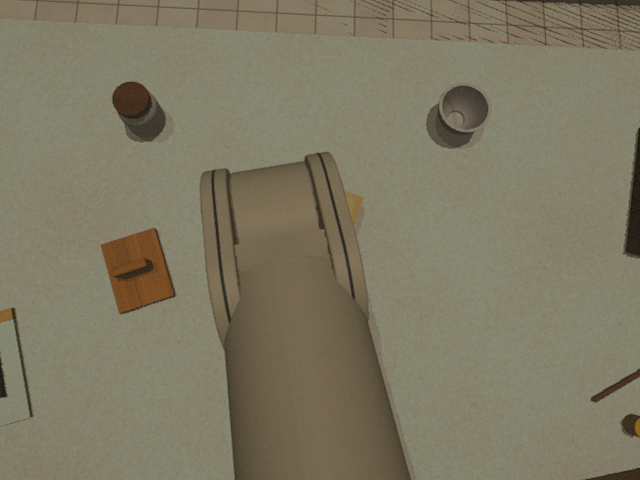

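The case points match in the wrist view within a few px, with the rail corner at (382,148) and the far corner at (610,115). The lid hangs straight. I'll lower it onto the sill and approach gently.

Call:
move_arm --claw '[0, 0, 0, 0, 0, 0, 0, 0]' --dp '[[0.014, 0, 0.05], [0, 0, 0.08], [0, 0, 0.08], [0, 0, 0.07], [0, 0, 0.05], [0, 0, 0.04], [0, 0, 0.02], [0, 0, 0]]' --turn '[[0, 0, 0.008], [0, 0, 0], [0, 0, 0], [0, 0, 0], [0, 0, 0], [0, 0, 0], [0, 0, 0], [0, 0, 0]]'

```text
clock: 7.25
position: [0.4569, 0.0348, 0.0773]
ee_rot: [0.987, -0.158, -0.001, 0.0]
ft_force: [0.4, -0.2, -1.3]
grip_width: 0.184
```

Call:
move_arm --claw '[0, 0, 0]' --dp '[[0, 0, 0.012], [0, 0, 0], [0, 0, 0]]' --turn '[[0, 0, 0], [0, 0, 0], [0, 0, 0]]'

```text
clock: 7.5
position: [0.4576, 0.0349, 0.0761]
ee_rot: [0.987, -0.158, 0.0, 0.0]
ft_force: [-0.3, -0.4, -2.0]
grip_width: 0.181
```

Run:
```python
from h import *; from workcell import manip,cams
ql,qc=np.load("q.npy"); c,s=np.cos(qc[2]),np.sin(qc[2])
o=manip.get_obs(); go(o,[*(qc[:2]+.025*np.array([c,s])),.0738],qc[2])
cv2.imwrite("pics/s3.png",cams.camera("scene")[:,:,::-1][150:390,200:460].repeat(2,0).repeat(2,1))
```

```text
clock 7.50 pos [0.4576 0.0349 0.0761] yaw -18.22 dp [ 0.5059 -0.0064  0.012 ] turn [-0.0001 -0.0011 -0.0029] F [-0.3 -0.4 -2. ] w 0.181
```

View pics/s3.png

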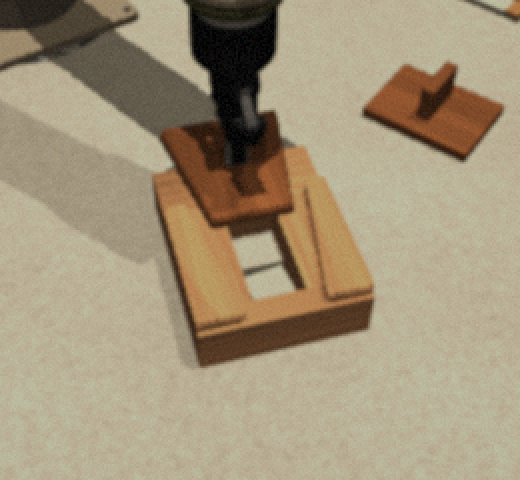

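The lid is centred over the way and still hangs about 2 mm up, since the force reading still shows its weight. I'll lower it further.

Call:
move_arm --claw '[0, 0, 0]' --dp '[[0, 0, 0.01], [0, 0, 0.003], [0, 0, 0]]' --turn '[[0, 0, 0], [0, 0, 0], [0, 0, 0]]'

```text
clock: 7.8
position: [0.4578, 0.0349, 0.0738]
ee_rot: [0.987, -0.158, 0.001, 0.0]
ft_force: [-1.7, -0.5, 5.5]
grip_width: 0.18
```

Call:
move_arm --claw '[0.35, 0.35, 0.35, 0.35, 0.35]' --dp '[[0, 0, 0], [0, 0, 0], [0, 0, 0], [0, 0, 0], [0, 0, 0]]' --turn '[[0, 0, 0], [0, 0, 0], [0, 0, 0], [0, 0, 0], [0, 0, 0]]'

```text
clock: 8.22
position: [0.4572, 0.035, 0.0731]
ee_rot: [0.987, -0.158, 0.0, 0.0]
ft_force: [-0.7, -0.1, -0.6]
grip_width: 0.35
```

Run:
```python
from h import *; from workcell import manip,cams
ql,qc=np.load("q.npy"); c,s=np.cos(qc[2]),np.sin(qc[2])
o=manip.get_obs(); go(o,[*(qc[:2]+.025*np.array([c,s])),.0738],qc[2])
cv2.imwrite("pics/w4.png",cams.camera("wrist")[:,:,::-1])
```

```text
clock 8.22 pos [0.4572 0.035  0.0731] yaw -18.22 dp [ 0.5076 -0.0069 -0.0036] turn [ 0.0001 -0.0001 -0.0028] F [-0.7 -0.1 -0.6] w 0.350
```

View pics/w4.png

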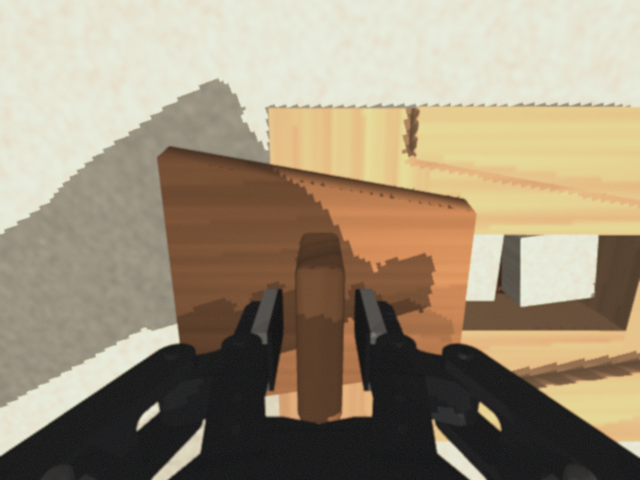

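The fingers straddle the grip loosely, with the pads at x≈275 and 365 and the grip at 297–345. The rear finger will now push the lid along.

Call:
move_arm --claw '[0.35, 0.35, 0.35, 0.35, 0.35, 0.35, 0.35, 0.35]' --dp '[[0.02, 0, 0], [0.03, 0, 0], [0.04, 0, 0], [0.04, 0, 0], [0.04, 0, 0], [0.04, 0, 0], [0.04, 0, 0], [0.04, 0, 0]]' --turn '[[0, 0, 0], [0, 0, 0], [0, 0, 0], [0, 0, 0], [0, 0, 0], [0, 0, 0], [0, 0, 0], [0, 0, 0]]'

```text
clock: 8.93
position: [0.5132, 0.0165, 0.073]
ee_rot: [0.987, -0.158, -0.0, -0.0]
ft_force: [0.1, 0.6, 0.4]
grip_width: 0.349
```

Call:
move_arm --claw '[0.35, 0.35, 0.35, 0.35, 0.35, 0.35]' --dp '[[0.04, 0, 0], [0.04, 0, 0], [0.03, 0, 0], [0.03, 0, 0], [0.02, 0, 0], [0, 0, 0]]' --turn '[[0, 0, 0], [0, 0, 0], [0, 0, 0], [0, 0, 0], [0, 0, 0], [0, 0, 0]]'

```text
clock: 9.43
position: [0.5435, 0.0065, 0.0731]
ee_rot: [0.987, -0.159, 0.0, -0.0]
ft_force: [-1.7, 0.4, 0.7]
grip_width: 0.354
```

Run:
```python
from h import *; from workcell import manip,cams
ql,qc=np.load("q.npy"); c,s=np.cos(qc[2]),np.sin(qc[2])
o=manip.get_obs(); go(o,[*(qc[:2]+.025*np.array([c,s])),.0738],qc[2])
a=cams.camera("scene")[:,:,::-1][200:340,240:440].repeat(2,0).repeat(2,1)
b=cv2.resize(cams.camera("wrist")[:,:,::-1],(400,300))
b=cv2.copyMakeBorder(b,0,0,0,0,0);cv2.imwrite("pics/c5.png",np.vstack([a,b]))
```

```text
clock 9.43 pos [0.5435 0.0065 0.0731] yaw -18.24 dp [ 0.0537 -0.0072 -0.0034] turn [-0.0002 -0.0004 -0.0033] F [-1.7  0.4  0.7] w 0.354
```

View pics/c5.png

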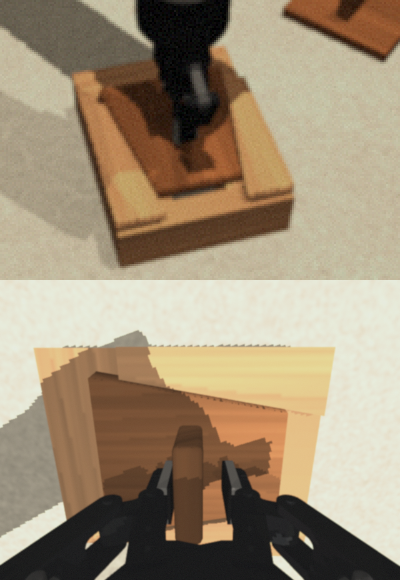

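The lid is in the way between the rails with about 18 mm left. I'll push slowly and watch the force.

Call:
move_arm --claw '[0.35, 0.35, 0.35, 0.35, 0.35, 0.35]' --dp '[[0.015, 0, 0], [0.015, 0, 0], [0.015, 0, 0], [0.01, 0, 0], [0.01, 0, 0], [0, 0, 0]]' --turn '[[0, 0, 0], [0, 0, 0], [0, 0, 0], [0, 0, 0], [0, 0, 0], [0, 0, 0]]'

```text
clock: 10.03
position: [0.5555, 0.0026, 0.0731]
ee_rot: [0.987, -0.158, 0.0, -0.0]
ft_force: [-0.8, -0.3, -0.2]
grip_width: 0.351
```

Call:
move_arm --claw '[0.35, 0.35, 0.35]' --dp '[[0.008, 0, 0], [0.008, 0, 0], [0, 0, 0]]' --turn '[[0, 0, 0], [0, 0, 0], [0, 0, 0]]'

```text
clock: 10.28
position: [0.5584, 0.0016, 0.0731]
ee_rot: [0.987, -0.158, 0.0, 0.0]
ft_force: [0.3, -0.1, -0.3]
grip_width: 0.347
```

Call:
move_arm --claw '[0.35, 0.35, 0.35]' --dp '[[0.008, 0, 0], [0.004, 0, 0], [0, 0, 0]]' --turn '[[0, 0, 0], [0, 0, 0], [0, 0, 0]]'

```text
clock: 10.53
position: [0.5605, 0.0009, 0.0731]
ee_rot: [0.987, -0.158, 0.0, 0.0]
ft_force: [0.1, 0.0, -0.3]
grip_width: 0.347
```

Call:
move_arm --claw '[0.35, 0.35, 0.35]' --dp '[[0.005, 0, 0], [0.003, 0, 0], [0, 0, 0]]' --turn '[[0, 0, 0], [0, 0, 0], [0, 0, 0]]'

```text
clock: 10.78
position: [0.562, 0.0004, 0.0731]
ee_rot: [0.987, -0.158, 0.0, 0.0]
ft_force: [-0.0, 0.4, 0.2]
grip_width: 0.35
```

Run:
```python
from h import *; from workcell import manip,cams
cv2.imwrite("pics/w6.png",cams.camera("wrist")[:,:,::-1])
```

```text
(no output)
```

View pics/w6.png

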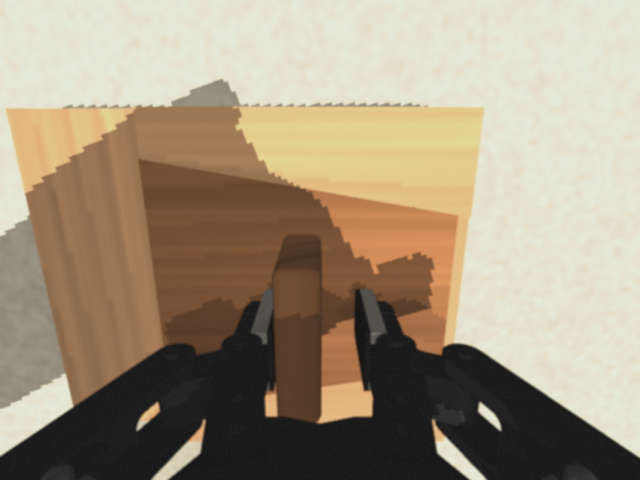

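The wide end at (140,160) is nearly flush with the rail end, and the rear pad touches the grip. Now the final push.

Call:
move_arm --claw '[0.35, 0.35, 0.35]' --dp '[[0.006, 0, 0], [0.004, 0, 0], [0, 0, 0]]' --turn '[[0, 0, 0], [0, 0, 0], [0, 0, 0]]'

```text
clock: 11.08
position: [0.5623, 0.0004, 0.0729]
ee_rot: [0.987, -0.158, -0.002, 0.0]
ft_force: [-10.0, 1.4, 6.5]
grip_width: 0.353
```

Call:
move_arm --claw '[0.35, 0.35, 0.35]' --dp '[[0.005, 0, 0], [0, 0, 0], [0, 0, 0]]' --turn '[[0, 0, 0], [0, 0, 0], [0, 0, 0]]'

```text
clock: 11.33
position: [0.5624, 0.0004, 0.0729]
ee_rot: [0.987, -0.158, -0.003, 0.0]
ft_force: [-14.1, 1.6, 10.1]
grip_width: 0.349
```

Call:
move_arm --claw '[0.35, 0.35, 0.35, 0.35]' --dp '[[0.006, 0, 0], [0.005, 0, 0], [0, 0, 0], [0, 0, 0]]' --turn '[[0, 0, 0], [0, 0, 0], [0, 0, 0], [0, 0, 0]]'

```text
clock: 11.67
position: [0.5624, 0.0004, 0.0728]
ee_rot: [0.988, -0.158, -0.005, 0.001]
ft_force: [-25.3, 2.7, 19.3]
grip_width: 0.351
```

Run:
```python
from h import *; from workcell import manip,cams
ql,qc=np.load("q.npy"); c,s=np.cos(qc[2]),np.sin(qc[2])
o=manip.get_obs(); go(o,[*(qc[:2]+.025*np.array([c,s])),.0738],qc[2]); print(o["ft_force"]@[c,s,0],o["torque"])
```

```text
clock 11.67 pos [5.624e-01 4.000e-04 7.280e-02] yaw -18.13 dp [-0.0459 -0.0068 -0.0048] turn [ 0.004   0.0117 -0.0007] F [-25.3   2.7  19.3] w 0.351
-24.85621561542235 [ 0.72089558  5.28823752 -0.05135468]
```

The last push reached 25 N along the way with no further movement, so it is wedged. I'll back off so neither pad touches the grip, then go straight up.

Call:
move_arm --claw '[0.35, 0.35, 0.35, 0.35, 0.35, 0.35]' --dp '[[-0.01, 0, 0], [-0.015, 0, 0], [-0.015, 0, 0], [-0.015, 0, 0], [-0.005, 0, 0], [0, 0, 0]]' --turn '[[0, 0, 0], [0, 0, 0], [0, 0, 0], [0, 0, 0], [0, 0, 0], [0, 0, 0]]'

```text
clock: 12.17
position: [0.5555, 0.0027, 0.0732]
ee_rot: [0.987, -0.158, 0.0, 0.0]
ft_force: [0.3, -1.1, -0.3]
grip_width: 0.349
```

Run:
```python
from h import *; from workcell import manip,cams
ql,qc=np.load("q.npy"); c,s=np.cos(qc[2]),np.sin(qc[2])
o=manip.get_obs(); go(o,[*(qc[:2]+.025*np.array([c,s])),.0738],qc[2])
cv2.imwrite("pics/w7.png",cams.camera("wrist")[:,:,::-1])
```

```text
clock 12.17 pos [0.5555 0.0027 0.0732] yaw -18.22 dp [-0.0093 -0.0067 -0.003 ] turn [-0.     -0.0005 -0.0028] F [ 0.3 -1.1 -0.3] w 0.349
```

View pics/w7.png

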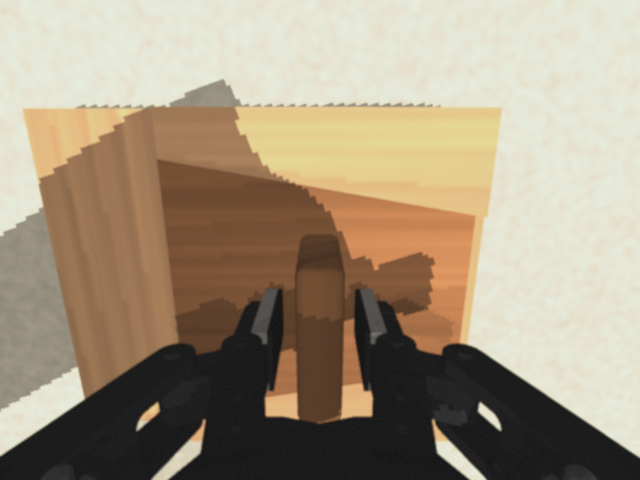

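The grip at x 297–345 is clear of both pads, and the wide end is flush with the rail ends. Now I'll rise and move clear.

Call:
move_arm --claw '[0.35, 0.35, 0.35, 0.35, 0.35, 0.35, 0.35, 0.35]' --dp '[[0, 0, -0.05], [0, 0, -0.1], [0, 0, -0.1], [0, 0, -0.1], [0, 0, -0.1], [-0.1, 0, -0.1], [-0.15, 0, -0.05], [-0.15, 0, 0]]' --turn '[[0, 0, 0], [0, 0, 0], [0, 0, 0], [0, 0, 0], [0, 0, 0], [0, 0, 0], [0, 0, 0], [0, 0, 0]]'

```text
clock: 12.88
position: [0.4802, 0.0284, 0.1959]
ee_rot: [0.987, -0.158, 0.002, -0.001]
ft_force: [-0.2, 1.2, 0.2]
grip_width: 0.35
```

Call:
move_arm --claw '[0.35, 0.35, 0.35, 0.35, 0.35, 0.35, 0.35, 0.35]' --dp '[[0, 0.1, 0], [0, 0.18, 0], [0, 0.18, 0], [0, 0.18, 0], [0, 0.18, 0], [0, 0.18, 0], [0, 0.1, 0], [0, 0, 0]]' --turn '[[0, 0, 0], [0, 0, 0], [0, 0, 0], [0, 0, 0], [0, 0, 0], [0, 0, 0], [0, 0, 0], [0, 0, 0]]'

```text
clock: 13.55
position: [0.4091, -0.1858, 0.1938]
ee_rot: [0.987, -0.162, 0.0, 0.001]
ft_force: [-0.5, -0.6, 0.3]
grip_width: 0.352
```

Run:
```python
from h import *; from workcell import manip,cams
ql,qc=np.load("q.npy")
ci=cams.camera_info("top"); im=cams.camera("top")[:,:,::-1]; cv2.imwrite("pics/t8.png",im)
im=cv2.resize(im[150:320,90:380],None,fx=2.7,fy=2.7,interpolation=cv2.INTER_CUBIC)
L=LID+[.025,0,.05];G=GRIP+[.025,0,.05]
for P in(L,G):
  for u in proj(ci,place(qc,P)): cv2.circle(im,tuple(np.int32((u+.5-[90,150])*2.7)),2,(0,255,0),-1)
cv2.imwrite("pics/t8o.png",im); print(manip.get_obs()["ft_force"],manip.get_obs()["clock"])
a=cv2.imread("pics/top0.png")[220:325,90:185].astype(int);b=cv2.imread("pics/t8.png")[220:325,90:185].astype(int);print("plain lid diff",abs(a-b).mean(),abs(a-b).max())
```

```text
[ 0.38009385  0.69234727 -0.81581367] 13.6
plain lid diff 11.732765246449457 28
```

View pics/t8o.png

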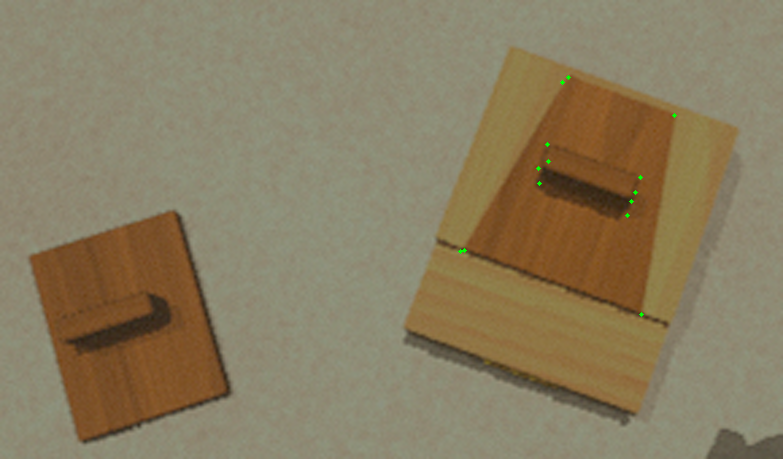

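The lid lies home between the rails, with the predicted dots for home matching it. The plain lid's corner at about (101,245) is unchanged, so the mean pixel difference there is a brightness change. The arm is clear, so I'm handing in.

```bash
python3 -c "
from workcell import manip
print(manip.hand_in())"
```

```text
the job is handed in; nothing more can be done
None
```

The wedge-shaped lid is in the case, pressed tight between the rails and let go, and I handed the job in at about 13.6 s. No verdict was reported.

- **What I did:** I picked the wedge lid up by its grip, from the right of the case. I set it on the sill about 100 mm short of home. With the fingers loosely round the grip, I pushed it in from behind, then backed off and moved the arm clear.
- **Wedged tight:** the last push reached about 25 N along the way, and the lid did not move further.
- **In place:** in the final top view the lid's corners and grip match the predicted home pose closely by eye, and its wide end is flush with the rail ends.
- **Rectangular lid:** its corner is at the same pixel as at the start, within about 1 px. An automatic image comparison of that area did show a difference (mean about 12 grey levels). I put that down to a brightness change, because the lid's edges had not shifted.
- **Unexpected reading:** during the last push the wrist also showed about 19 N upward on the tool. That is well under the limits, and it was gone once I backed off.

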